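# Reload and work the leg-marking press

### The job

The small marking press still holds a finished jack leg: lift it out and stand it in the empty middle bay of the wooden rack. Then slide the short blank leg from the rack (not the long one) down into the press slot until it is fully home, let go of it, push the sprung plunger all the way in to mark it, and let the plunger spring back, leaving the blank in the slot. Do not work the plunger before the blank is home, and leave the long leg, the jack, the collars and the wooden ring where they stand.

Things in the scene. Friction and masses are not known exactly. Their poses are not given: they have to be found in the camera images.
- press: Fixed grey marking press on a dark steel base plate (125 x 130 x 20 mm, x from -40 to +85 mm). Its block is 95 x 100 mm (x from -20 to +75 mm) and its flat top is 65 mm above the table. Origin on the table under the plunger axis; z up, +x is the direction the plunger is pushed in (the plunger sticks out on the -x side).
- press_slot (a point): Centre of the mouth of the press's slot, on the block's top, 30 mm along the press's x from its origin, axes as the press. The slot is 10 mm wide along x and 62 mm long along y, 45 mm deep (floor 20 mm above the table), straight walls, mouth chamfered 4 mm. A leg fully home stands 35 mm proud of the block.
- plunger_face (a point): Centre of the outer face of the plunger's round steel head (44 mm diameter, 11 mm thick), 45 mm above the table, at rest 96 mm in front (-x) of the press's origin; axes as the press; moves with the plunger. It is pushed along +x.
- plunger (a joint): Plunger travel in m: 0 at rest (out), 0.030 fully in; sprung, 6 N to start and 12 N at full stroke, returns by itself.
- rack: Fixed wooden rack block 165 x 110 x 40 mm with three bays, one behind another along its x at -50, 0, +50 mm; the middle one starts empty. Origin centre of underside, z up. Each bay is a slot 11 mm wide along the rack's x, 85 mm long along its y, 35 mm deep (floor 5 mm above the table), mouth chamfered 4 mm.
- rack_bay0 (a point): Centre of the floor of the rack's first bay (rack x = -50 mm), axes as the rack.
- rack_bay1 (a point): Centre of the floor of the rack's middle bay, the empty one, axes as the rack.
- rack_bay2 (a point): Centre of the floor of the rack's third bay (rack x = +50 mm), axes as the rack.
- finished_leg: Loose plain steel plate, 8 mm thick (its x), 60 mm long (its y), 80 mm high (its z), 0.3 kg, with three small punched dots; starts upright in the press slot. Origin centre of its lower edge.
- blank_leg: Loose plain steel plate like the finished one, 8 x 60 x 80 mm (x thickness, y length, z height), no dots; starts upright in the first or third rack bay. Origin centre of its lower edge.
- long_leg: Loose plain steel plate, 8 x 80 x 80 mm, too long for the press; upright in the other outer rack bay. Origin centre of its lower edge. Leave alone.
- jack: Blue painted screw jack standing upright between press and rack: tube 52 mm diameter, top flange 68 mm, 190 mm high, base disc 90 mm, four flat feet reaching 65 mm from the axis at 20 to 28 mm height. Origin centre of underside. Leave alone.
- collars: Stack of three black collars, 60 mm diameter, 60 mm high, standing beside the plunger. Origin centre of underside. Leave alone.
- ring_block: Wooden ring lying flat, 120 mm outer and 44 mm inner diameter, 45 mm high. Origin centre of underside. Leave alone.
There are look-alikes about, which are no part of the job. Leave any green or pink look-alike of the rack alone.

How it is judged:
On the way, in this order (a step that is already met when the one before it is completed fails the run):
1. the finished leg stands upright in the rack's middle bay, on its floor, let go (x of finished_leg in the frame of rack_bay1 between -0.007 and 0.007 m and y of finished_leg in the frame of rack_bay1 between -0.02 and 0.02 m and z of finished_leg in the frame of rack_bay1 below 0.004 m and angle between finished_leg's own z axis and vertical below 0.15 rad and contact force between the fingers and finished_leg below 0.2 N), for 0.2 s.
2. the blank leg is fully home in the press slot, let go (horizontal distance between blank_leg and press_slot below 0.006 m and z of blank_leg in the frame of press between 0.015 and 0.0235 m and angle between blank_leg's own z axis and vertical below 0.12 rad and contact force between the fingers and blank_leg below 0.2 N), for 0.2 s.
3. the plunger is pushed all the way in (at least 28 of 30 mm) with the blank home (value of joint plunger above 0.028 m and horizontal distance between blank_leg and press_slot below 0.006 m and z of blank_leg in the frame of press between 0.015 and 0.0235 m and angle between blank_leg's own z axis and vertical below 0.12 rad), for 0.05 s.
4. the plunger has sprung back out (value of joint plunger below 0.003 m), for 0.1 s.
At the end, for the whole second after the job is handed in: Blank upright in the press slot (6 mm of centre, 3.5 mm of floor, tilt under 0.12 rad); finished leg upright in the middle rack bay (20 mm of centre along, 7 mm across, 4 mm of floor, tilt under 0.15 rad); plunger out within 3 mm; at rest (horizontal distance between blank_leg and press_slot below 0.006 m and z of blank_leg in the frame of press between 0.015 and 0.0235 m and angle between blank_leg's own z axis and vertical below 0.12 rad and x of finished_leg in the frame of rack_bay1 between -0.007 and 0.007 m and y of finished_leg in the frame of rack_bay1 between -0.02 and 0.02 m and z of finished_leg in the frame of rack_bay1 below 0.004 m and angle between finished_leg's own z axis and vertical below 0.15 rad and value of joint plunger below 0.003 m and linear speed of each of blank_leg, finished_leg below 0.02 m/s); the robot touches nothing.
It fails at once if the plunger is pushed more than 6 mm while the blank is not home in the slot (value of joint plunger above 0.006 m and not (horizontal distance between blank_leg and press_slot below 0.006 m and z of blank_leg in the frame of press between 0.015 and 0.0235 m and angle between blank_leg's own z axis and vertical below 0.12 rad)).
It fails at once if the long leg is lifted or moved more than 12 mm (distance of long_leg from where it was at the start of the episode above 0.012 m).
It fails at once if the jack is moved more than 15 mm or tipped (distance of jack from where it was at the start of the episode above 0.015 m or angle between jack's own z axis and vertical above 0.25 rad).
It fails at once if the collar stack is moved more than 15 mm or tipped (distance of collars from where it was at the start of the episode above 0.015 m or angle between collars's own z axis and vertical above 0.25 rad).
It fails at once if the wooden ring is moved more than 15 mm or tipped (distance of ring_block from where it was at the start of the episode above 0.015 m or angle between ring_block's own z axis and vertical above 0.25 rad).
It also fails if it takes over 72 s, if anything falls off the work surface, if the arm or the gripper's body presses on something with over 40 N, if the wrist force passes 120 N, or if a joint passes its speed limit or range.

### The arm

A 7-joint arm with a two-finger parallel gripper is mounted at the origin on the work surface. World frame = base frame: x ahead of the robot, y to its left, z up, the work surface at z = 0. Lengths are in m, angles in rad, forces in N, time in s.
With the tool pointing down it reaches from about 0.4 to 0.925 m from the base axis. Payload 5.6 kg.
Tool frame: the origin (TCP) lies midway between the tips of the shut fingers; the grasp point (between the pads) lies 19 mm behind it; z points along the fingers, y is the line along which they close (so a half turn about z gives the same grasp; the last joint's range is limited). The gripper opens to 85 mm and grips with 20 to 120 N. Pads are 22 mm wide; open, the fingers measure 114 mm over their backs; the gripper's body (76 mm by 85 mm) begins 54 mm behind the grasp point. The pads swing forward as they close: fully open they stand 13 mm farther back than shut.
Start: joints at [-1.246, 0.468, -0.012, 1.603, 0.006, 1.071, -0.056], TCP at [0.234, 0.607, 0.231] pointing down, gripper open.
Joint ranges: [-2.53, 2.53], [-0.31, 2.02], [-1.57, 1.55], [0.28, 2.44], [-1.29, 4.43], [0.15, 1.84], [-2.92, 2.92]. Speed limits (rad/s): [2.57, 2.57, 3.14, 3.14, 3.14, 3.14, 3.14].

### API

Orientations are given as a unit quaternion [x, y, z, w].
In Python, from cell import bot, inverse_kinematics, viewer gives the robot as it stands. The module is installed in compiled form; this text tells all that it offers. Calls block until the motion is done:
- bot.move_to(position, orientation): joint-space move of the TCP to a pose.
- bot.move_l(position, rotation=None, feed=0.15): straight line of the TCP; rotation=None keeps the orientation; feed is the mean speed in m/s.
- bot.goto_joints(angles): joint-space move.
- bot.gripper_to(opening, squeeze=None): finger opening in m; squeeze is the grip in N (None keeps the last); returns when the fingers have stopped.
- bot.dwell(seconds).
- inverse_kinematics(position, orientation): joint angles nearest the present ones, or None.
- viewer.snapshot(name): name is "side" or "top"; returns the picture (400x640x3 uint8, blue, green, red); there is no depth.
- viewer.camera_info(name): a dict with "vfov" (degrees; the focal length in pixels is half the picture's height over the tangent of half this angle, whatever the lens; pixels are square), "cx", "cy" (the principal point, pixels), "k1" (the pictures are not rectified: a ray, as slopes to the right and down, at radius r is drawn at 1 + k1 r^2 times it, then the intrinsics apply), "world_from_camera" (4x4, takes a point from camera to world coordinates). Camera axes: x right, y up, looking along -z (the intrinsics and any distortion apply to the point x, -y, -z); pixel columns grow to the right and rows downward; lengths in m; the calibration is good to about 2 mm. A picture is of the moment at which its call begins. camera_info takes no time and is no camera call.
A pose or a line that the arm cannot do raises bot.IKError and nothing moves.
- bot.finish_job(): hands the job in; it is judged then, once.
Readings, each from a call of its own:
- bot.read_time(): time.
- bot.read_q(): joint angles.
- bot.read_qvel(): joint speeds.
- bot.read_effort(): joint torques, N m.
- bot.read_ee_pos(): TCP position.
- bot.read_tcp_rot(): TCP orientation.
- bot.read_force(): force on the tool from outside, world axes, zero at the start.
- bot.read_wrist_torque(): the same for the moment, N m.
- bot.read_finger_gap(): finger opening in m.
- bot.read_grip_force(): force on a finger pad.
Only numpy, scipy, OpenCV 4.12 (cv2) and the standard library are available. Lean on these libraries where they do the work, as an engineer would, in place of code of your own. Each camera call takes 0.05 s, during which the arm holds its last target. There are 200 camera calls.

## Working session

There is one attempt and no reset: what is moved stays moved. The work goes in short steps, each a Python script; the robot and the scene stay as the last script left them, time stands still between calls to the robot, and variables do not carry over. Pictures are saved under pics/ and viewed, at most 13 in all, crops included, and the job is handed in when it is done.

```bash
mkdir -p pics
python3 - <<'E'
from cell import bot, viewer
import cv2
for n in("top","side"):
    im=viewer.snapshot(n); cv2.imwrite(f"pics/{n}0.png",im); i=viewer.camera_info(n); print(n,i)
print(bot.read_time(),bot.read_tcp_rot())
E
```

```text
top {'vfov': 53.487637718161665, 'cx': 317.76223118744946, 'cy': 203.731909114865, 'k1': -0.05462102286389115, 'world_from_camera': array([[ 2.81914733e-04,  9.85690842e-01, -1.68563001e-01,
         3.55751762e-01],
       [-9.99972886e-01,  1.51824578e-03,  7.20569675e-03,
         5.44603396e-02],
       [ 7.35850936e-03,  1.68556399e-01,  9.85664544e-01,
         9.90924082e-01],
       [ 0.00000000e+00,  0.00000000e+00,  0.00000000e+00,
         1.00000000e+00]])}
side {'vfov': 51.03544030715566, 'cx': 318.47528624606497, 'cy': 200.77448062622761, 'k1': 0.019014836929446326, 'world_from_camera': array([[ 0.96379727,  0.18316772, -0.1937638 ,  0.27253951],
       [-0.26647987,  0.63682497, -0.72349322, -0.88647521],
       [-0.00912697,  0.74893494,  0.66258068,  0.94385285],
       [ 0.        ,  0.        ,  0.        ,  1.        ]])}
0.1 [ 1.82898656e-01  9.83131417e-01 -8.33079575e-04 -6.87358652e-05]
```

View pics/top0.png

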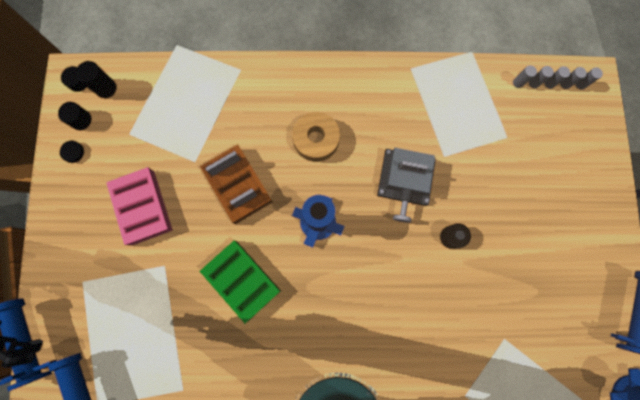

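View pics/side0.png

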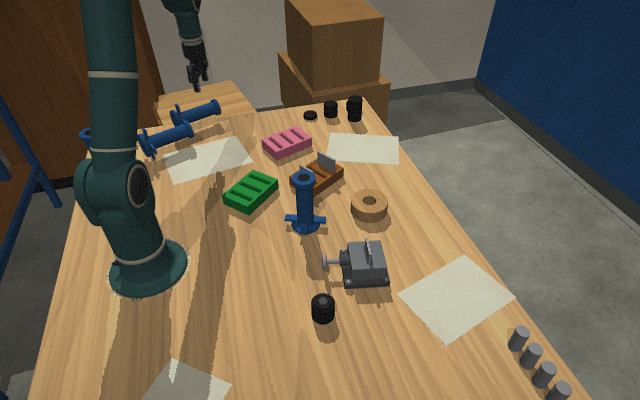

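The top view shows the brown rack at about (236,184), with legs at (224,162) and (244,198). The press is at (409,177), its plunger pointing down the image to (402,217). The jack is at (318,210), the ring at (316,136) and the collars at (455,236). Next I'll enlarge the rack and press.

```bash
cat > h.py <<'E'
import numpy as np, cv2
from cell import bot, viewer, inverse_kinematics
def K(n):
    i=viewer.camera_info(n); f=200/np.tan(np.radians(i['vfov'])/2); return i,f
def ray(n,u,v):
    i,f=K(n); d=np.array([(u-i['cx'])/f,(v-i['cy'])/f]); s=d.copy()
    for _ in range(20): s=d/(1+i['k1']*(s@s))
    T=i['world_from_camera']; return T[:3,3],T[:3,:3]@np.array([s[0],-s[1],-1])
def plane(n,u,v,z):
    o,d=ray(n,u,v); return o+d*(z-o[2])/d[2]
def proj(n,p):
    i,f=K(n); T=i['world_from_camera']; c=T[:3,:3].T@(np.asarray(p)-T[:3,3]); s=np.array([c[0],-c[1]])/-c[2]
    s=s*(1+i['k1']*(s@s)); return s*f+[i['cx'],i['cy']]
E
python3 - <<'E'
import cv2,numpy as np
t=cv2.imread('pics/top0.png'); s=cv2.imread('pics/side0.png')
def crop(im,x,y,w,h,k): return cv2.resize(im[y:y+h,x:x+w],None,fx=k,fy=k,interpolation=cv2.INTER_CUBIC)
a=crop(t,192,137,100,100,4); b=crop(t,365,137,100,100,4)
cv2.imwrite('pics/topz.png',np.hstack([a,b]))
cv2.imwrite('pics/sidez.png',np.hstack([crop(s,280,140,80,75,5),crop(s,315,230,80,75,5)]))
E
```

```text
(no output)
```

View pics/topz.png

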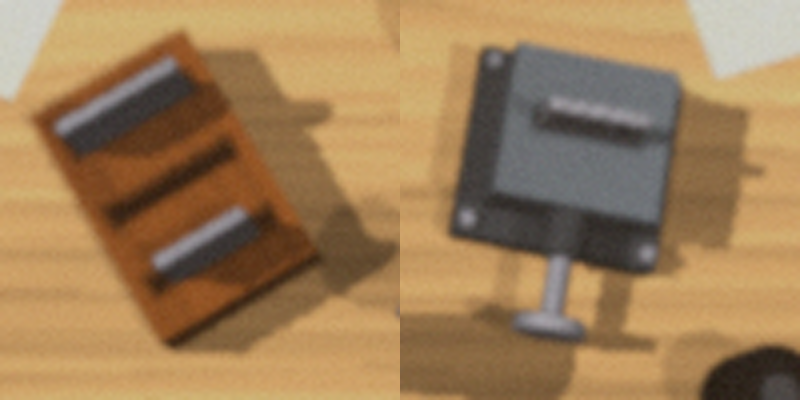

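View pics/sidez.png

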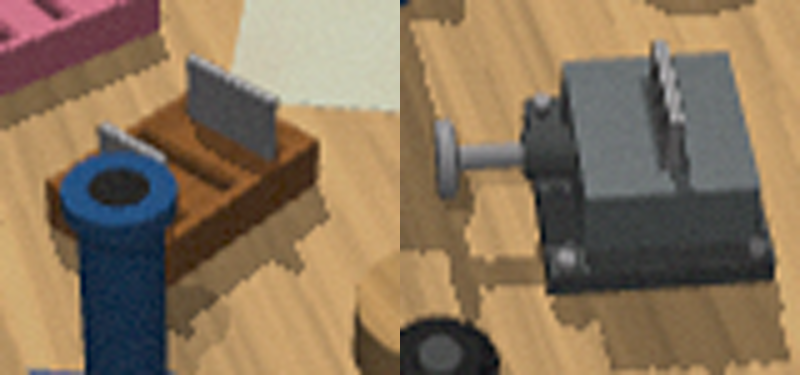

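The long leg is in the far bay (top view ≈(222,162)) and the short blank in the near bay (≈(243,195)). The finished leg's top edge is at ≈(514,165). The middle bay is empty at ≈(234,182). I'll fit rack and press from their corners and check against the known sizes.

```bash
cat > m.py <<'E'
from h import *
def fit(model,pts):  # 2D rigid
    m=np.array(model,float);p=np.array(pts)[:,:2]; mc,pc=m.mean(0),p.mean(0)
    A=(m-mc).T@(p-pc); th=np.arctan2(A[0,1]-A[1,0],A[0,0]+A[1,1])
    R=np.array([[np.cos(th),-np.sin(th)],[np.sin(th),np.cos(th)]]); t=pc-R@mc
    return t,th,(p-(m@R.T+t))*1e3
def z4(c,ox,oy): return ((c[0]+.5)/4-.5+ox,(c[1]+.5)/4-.5+oy)
E
python3 - <<'E'
from m import *
np.set_printoptions(precision=4,suppress=True)
t=cv2.imread('pics/top0.png'); hsv=cv2.cvtColor(t,cv2.COLOR_BGR2HSV)
def P(lst,ox,oy,z): return [plane('top',*z4(c,ox,oy),z) for c in lst]
R=P([(35,117),(185,30),(318,258)],192,137,.04); print('rack',R,np.linalg.norm(R[0]-R[1]),np.linalg.norm(R[1]-R[2]))
B=P([(516,43),(679,77),(658,221),(495,196)],365-100,137,.065); print('block',[np.linalg.norm(B[i]-B[(i+1)%4]) for i in range(4)])
# far-left corner=(rack -? ) choose rack +x toward far (upper): long side dir
for nm,pts,mod in(('rack',R,[(.0825,.055),(.0825,-.055),(-.0825,-.055)]),('press',B,[(.075,.05),(.075,-.05),(-.02,-.05),(-.02,.05)])):
    print(nm,*fit(mod,pts))
for nm,a,b,z,ox in(('long',(57,128),(175,62),.085,192),('blank',(153,264),(245,211),.085,192),('mid',(112,215),(232,150),.04,192),('fin',(549,103),(650,121),.1,265)):
    p,q=P([a,b],ox,137,z); d=p-q; print(nm,(p+q)/2,np.linalg.norm(d),np.arctan2(d[1],d[0])-np.pi/2)
# masks
def rect(m,z,nm):
    cs,_=cv2.findContours(m,cv2.RETR_EXTERNAL,cv2.CHAIN_APPROX_NONE); c=max(cs,key=cv2.contourArea)
    ps=np.array([plane('top',*q[0],z)[:2] for q in c],np.float32)
    r=cv2.minAreaRect((ps*1000).astype(np.float32)); print(nm,r)
roi=np.zeros(t.shape[:2],np.uint8)
m=cv2.inRange(hsv,(0,0,85),(180,80,140)); k=roi.copy();k[137:200,370:445]=255; rect(m&k,.065,'blockmask'); 
mb=cv2.inRange(hsv,(0,120,30),(14,255,190));k=roi.copy();k[140:225,195:275]=255; mb=cv2.morphologyEx(mb&k,cv2.MORPH_CLOSE,np.ones((9,9))); rect(mb,.04,'rackmask')
# plunger head rim, jack flange, collars, ring
for nm,c,ox,z in(('head',(549,325),265,.045),):
    print(nm,P([c],ox,137,z))
print('jack',plane('top',318,208,.19),'ring',plane('top',316,134,.045),'coll',plane('top',454,235,.06))
# side view checks
sd=lambda c,ox,oy,x0:((c[0]-x0+.5)/5-.5+ox,(c[1]+.5)/5-.5+oy)
for nm,c,ox,oy,x0,z in(('L long',(190,60),280,140,0,.085),('R long',(275,103),280,140,0,.085),('rackR',(318,148),280,140,0,.04),('finfar',(658,43),315,230,400,.1),('finnear',(678,122),315,230,400,.1),('blk nr',(590,197),315,230,400,.065),('blk fr',(728,55),315,230,400,.065),('blk fl',(563,65),315,230,400,.065),('blk nrR',(757,185),315,230,400,.065),('head',(443,160),315,230,400,.045)):
    print(nm,plane('side',*sd(c,ox,oy,x0),z))
E
```

```text
rack [array([0.6131, 0.3385, 0.04  ]), array([0.6692, 0.2473, 0.04  ]), array([0.5246, 0.161 , 0.04  ])] 0.10713807854352347 0.16838352325510345
block [np.float64(0.1013717690097447), np.float64(0.09116321866847282), np.float64(0.09883625572483543), np.float64(0.09671501634237596)]
rack [0.5693 0.2508] 0.5311590035632874 [[ 0.5208 -1.4828]
 [ 0.908   2.0887]
 [-1.4288 -0.6058]]
press [ 0.57   -0.1735] -0.1792650074750534 [[ 1.0282  0.5543]
 [-2.0579 -0.2385]
 [ 1.9273  0.1956]
 [-0.8977 -0.5114]]
long [0.6144 0.2775 0.085 ] 0.07934644704373871 0.533483954268656
blank [0.5287 0.2254 0.085 ] 0.06125536884814012 0.5387180198402106
mid [0.5717 0.2516 0.04  ] 0.08319225652737335 0.5144089185566001
fin [ 0.6009 -0.1774  0.1   ] 0.05979897746832213 -0.1770697963126202
blockmask ((599.3275146484375, -169.72763061523438), (122.48875427246094, 93.55158233642578), 78.88383483886719)
rackmask ((567.9085083007812, 236.77096557617188), (186.4033966064453, 133.91908264160156), 30.741390228271484)
head [array([ 0.4832, -0.1554,  0.045 ])]
jack [0.4839 0.0481 0.19  ] ring [0.6942 0.052  0.045 ] coll [ 0.4403 -0.2753  0.06  ]
L long [0.5912 0.3073 0.085 ]
R long [0.6341 0.2407 0.085 ]
rackR [0.6665 0.2395 0.04  ]
finfar [ 0.6042 -0.1514  0.1   ]
finnear [ 0.5944 -0.2084  0.1   ]
blk nr [ 0.5439 -0.217   0.065 ]
blk fr [ 0.6531 -0.1407  0.065 ]
blk fl [ 0.5602 -0.1223  0.065 ]
blk nrR [ 0.6326 -0.2336  0.065 ]
head [ 0.48   -0.1546  0.045 ]
```

All measured sizes agree with the given ones to within about 4 mm. Results: slot ≈(.5997,-.1787) at yaw -.178, rack centre ≈(.571,.251) at yaw .533. I'll grasp the finished leg now.

```bash
cat >> m.py <<'E'
from scipy.spatial.transform import Rotation as Ro
np.set_printoptions(precision=4,suppress=True)
SLOT=np.array([.5997,-.1787]); PY=-.178; RACK=np.array([.571,.251]); RY=.533; BL=np.array([.5287,.2252])
def ori(a):  # tool down, tool y along heading a; half turn with the smaller |j7|
    best=None
    for s in(0,np.pi):
        y=np.array([np.cos(a+s),np.sin(a+s),0]);z=np.array([0,0,-1.]);x=np.cross(y,z)
        yield Ro.from_matrix(np.c_[x,y,z]).as_quat()
def pick_ori(p,a):
    c=[(abs(q[6]),o) for o in ori(a) for q in[inverse_kinematics(p,o)] if q is not None]
    return min(c,key=lambda t:t[0])[1]
def at(xy,z): return np.r_[xy,z]
def st(s=''): print(s,'t',round(bot.read_time(),2),'p',bot.read_ee_pos(),'F',np.array(bot.read_force()),'gap',round(bot.read_finger_gap(),4),'grip',round(float(np.max(bot.read_grip_force())),1))
E
python3 - <<'E'
from m import *
for p,a in((at(SLOT,.28),PY),(at(RACK,.28),RY),(at(BL,.28),RY),(at([.46,-.154],.03),PY)):
    print(pick_ori(p,a),[None if (q:=inverse_kinematics(p,o)) is None else np.round(q,2) for o in ori(a)])
bot.move_l([.234,.607,.30]); 
o=pick_ori(at(SLOT,.28),PY); bot.move_to(at(SLOT,.28),o); st('above')
bot.gripper_to(.04,60); bot.move_l(at(SLOT,.12),feed=.15); bot.move_l(at(SLOT,.070),feed=.08); st('down')
bot.gripper_to(.0,60); st('grip')
cv2.imwrite('pics/s1.png',viewer.snapshot('side'))
E
```

```text
[0.7672 0.6415 0.     0.    ] [array([-0.39,  0.48,  0.88,  1.66, -0.39,  1.19,  0.4 ]), array([-0.61,  0.73,  1.35,  1.67, -0.73,  1.35, -2.46])]
[0.4959 0.8684 0.     0.    ] [array([-0.69,  0.38,  0.29,  1.64, -0.12,  1.14,  0.17]), array([-1.31,  0.73,  1.35,  1.67, -0.73,  1.35, -2.45])]
[0.4959 0.8684 0.     0.    ] [array([-0.71,  0.29,  0.31,  1.76, -0.1 ,  1.11,  0.16]), array([-1.39,  0.61,  1.36,  1.79, -0.63,  1.27, -2.47])]
[0.7672 0.6415 0.     0.    ] [array([-0.31,  0.62,  0.7 ,  2.16, -0.72,  0.61,  0.74]), array([-0.67,  1.1 ,  1.33,  2.18, -1.28,  1.12, -1.94])]
above t 3.75 p [ 0.6001 -0.1775  0.2798] F [ 0.089   0.218  -0.6555] gap 0.0854 grip 0.0
down t 6.25 p [ 0.5998 -0.179   0.0701] F [-0.7559 -0.4349 -0.535 ] gap 0.04 grip 0.0
grip t 6.64 p [ 0.6    -0.1788  0.0706] F [-0.2211 -0.2033  4.1627] gap 0.0067 grip 59.4
```

Run:
```python
from m import *
bot.move_l(at(SLOT,.13),feed=.08); st('lift'); bot.move_l(at(SLOT,.30),feed=.2)
o=pick_ori(at(RACK,.30),RY); bot.move_to(at(RACK,.30),o); st('above rack')
bot.move_l(at(RACK,.13),feed=.15); bot.dwell(.2); st()
cv2.imwrite('pics/t2.png',viewer.snapshot('top')[132:232,185:285].repeat(5,0).repeat(5,1))
s=viewer.snapshot('side')[120:220,270:370]; cv2.imwrite('pics/s2.png',cv2.resize(s,None,fx=5,fy=5,interpolation=2))
```

```text
lift t 7.59 p [ 0.5993 -0.1784  0.1296] F [ 0.3354  0.3588 -3.8338] gap 0.0072 grip 58.6
above rack t 10.18 p [0.5717 0.2489 0.3002] F [-0.1621 -0.5858 -3.8212] gap 0.0068 grip 58.6
 t 11.66 p [0.5713 0.2512 0.1307] F [ 0.0716 -0.246  -2.3038] gap 0.0074 grip 58.6
```

View pics/s2.png

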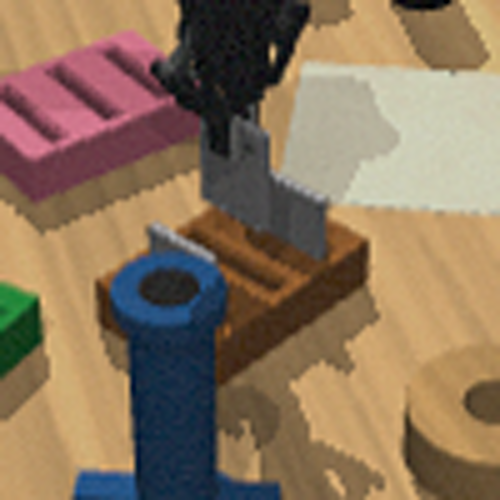

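The side view shows the finished leg held upright (crop ≈(235,175)) over the empty middle bay (≈(240,255)), clear of the long leg. I'll lower it while watching the force.

```bash
cat >> m.py <<'E'
def lower(xy,z0,z1,lim=15,step=.004):
    z=z0
    while z>z1+1e-6:
        z=max(z-step,z1); bot.move_l(at(xy,z),feed=.06); F=np.array(bot.read_force())
        if abs(F[2])>lim or np.hypot(*F[:2])>lim: st('contact'); return z
    st('bottom'); return z
E
python3 - <<'E'
from m import *
bot.move_l(at(RACK,.098),feed=.15)
print(lower(RACK,.098,.055))
E
```

```text
contact t 12.88 p [0.5727 0.2511 0.0899] F [-5.4528 -2.0018 22.7104] gap 0.007 grip 62.9
0.086
```

Run:
```python
from m import *
bot.move_l(at(RACK,.094),feed=.1); bot.dwell(.2); st()
print(Ro.from_quat(bot.read_tcp_rot()).as_matrix())
a=viewer.snapshot('top')[142:222,195:275]; b=viewer.snapshot('side')[140:220,280:360]
cv2.imwrite('pics/c3.png',cv2.resize(np.hstack([a,b]),None,fx=5,fy=5,interpolation=2))
```

```text
t 13.32 p [0.5704 0.2509 0.0931] F [-0.6877  0.1608 -4.6229] gap 0.0073 grip 58.7
[[-0.5083  0.8612 -0.0013]
 [ 0.8612  0.5083 -0.0009]
 [-0.0001 -0.0016 -1.    ]]
```

View pics/c3.png

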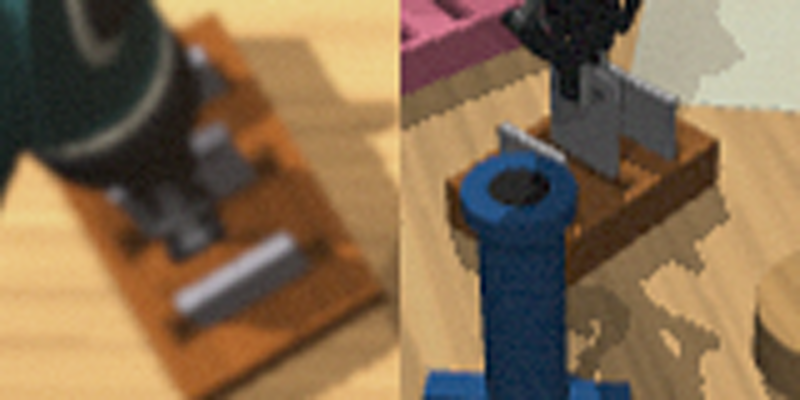

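The leg's lower corner (crop ≈(618,180)) is just above the mouth of the middle bay, whose visible end is at ≈(632,184). I'll check the bay line in the side view by casting rays.

Run:
```python
from m import *
c,s=np.cos(RY),np.sin(RY); R=np.array([[c,-s],[s,c]])
tor=lambda p:(R.T@(np.array(p)[:2]-RACK))*1e3
s0=cv2.imread('pics/side0.png'); t0=cv2.imread('pics/top0.png')
# intensity profiles of both empty-bay views, across rack x at z=.04
for n,im in(('side',s0),('top',t0)):
    g=cv2.GaussianBlur(cv2.cvtColor(im,cv2.COLOR_BGR2GRAY),(3,3),0).astype(np.float32)
    for y in(-50,-30,-15,0,15,30):
        row=[]
        for x in range(-24,25,2):
            u,v=proj(n,at(RACK+R@np.array([x,y])/1e3,.04)); row.append(int(cv2.getRectSubPix(g,(1,1),(float(u),float(v)))[0,0]))
        print(n,y,row)
print('rackR side',tor(plane('side',(318.5)/5-.5+280,(148.5)/5-.5+140,.04)),'near bottom right',tor(plane('side',(170.5)/5-.5+280,(285.5)/5-.5+140,.0)))
g=lambda n,l:[print(n,c,tor(plane(n,*c,.04))) for c in l]
print('long side/top',tor([.6126,.274]),tor([.6144,.2775]),'blank',tor(BL))
```

```text
side -50 [96, 93, 93, 94, 97, 96, 94, 93, 92, 88, 88, 89, 90, 90, 90, 93, 93, 92, 92, 92, 89, 85, 82, 79, 72]
side -30 [100, 100, 100, 100, 98, 96, 92, 83, 75, 66, 60, 58, 58, 60, 65, 71, 76, 83, 88, 90, 91, 89, 85, 79, 74]
side -15 [84, 89, 93, 98, 97, 95, 91, 83, 74, 65, 59, 56, 58, 62, 67, 73, 79, 84, 89, 91, 89, 86, 81, 75, 70]
side 0 [74, 74, 75, 77, 81, 82, 82, 78, 72, 65, 60, 55, 56, 60, 65, 71, 78, 84, 90, 94, 95, 92, 86, 79, 73]
side 15 [71, 72, 75, 79, 86, 97, 108, 111, 111, 99, 82, 69, 65, 64, 68, 75, 81, 87, 91, 95, 98, 99, 98, 96, 92]
side 30 [73, 74, 77, 84, 93, 106, 118, 122, 123, 117, 102, 85, 73, 66, 66, 72, 78, 84, 88, 91, 93, 94, 95, 95, 95]
top -50 [99, 99, 99, 100, 99, 99, 99, 99, 99, 98, 97, 97, 97, 97, 96, 95, 95, 96, 97, 98, 98, 97, 93, 87, 79]
top -30 [94, 94, 94, 94, 94, 94, 93, 90, 84, 74, 62, 50, 44, 44, 48, 56, 65, 75, 84, 90, 91, 89, 83, 76, 70]
top -15 [85, 88, 92, 94, 95, 94, 93, 90, 82, 70, 57, 47, 42, 42, 48, 56, 66, 76, 84, 89, 90, 87, 81, 74, 68]
top 0 [84, 88, 90, 92, 92, 91, 89, 85, 78, 68, 55, 45, 42, 42, 47, 55, 65, 76, 85, 91, 93, 91, 86, 80, 73]
top 15 [88, 91, 93, 94, 95, 94, 92, 88, 79, 67, 54, 45, 43, 44, 50, 59, 69, 79, 86, 91, 93, 94, 94, 94, 91]
top 30 [86, 90, 93, 94, 93, 92, 90, 85, 75, 63, 52, 44, 42, 43, 49, 59, 68, 77, 83, 87, 89, 90, 89, 89, 90]
rackR side [ 76.3817 -58.4631] near bottom right [-69.5625 -53.3928]
long side/top [47.5163 -1.3282] [50.845   0.7717] blank [-49.5419  -0.7277]
```

Run:
```python
from m import *
c,s=np.cos(RY),np.sin(RY); R=np.array([[c,-s],[s,c]])
for z in(.033,.038,.043):
  print(z,[np.round((proj('side',at(RACK+R@np.array([x,y])/1e3,z+h))-[280,140])*5+[402,2],0) for x,y,h in((-4,-30,0),(4,-30,0),(4,-30,.08),(-4,30,.08))])
a=viewer.snapshot('side')[145:185,300:345]
cv2.imwrite('pics/c4.png',cv2.resize(a,None,fx=14,fy=14,interpolation=2))
print('zoom coords',[np.round((proj('side',at(RACK+R@np.array([x,y])/1e3,z))-[300,145]+.5)*14) for x,y,z in((-5.5,-42.5,.04),(5.5,-42.5,.04),(-4,-30,.043),(4,-30,.043),(4,-30,.123))])
```

```text
0.033 [array([611., 190.]), array([619., 185.]), array([619.,  91.]), array([548.,  61.])]
0.038 [array([611., 184.]), array([619., 179.]), array([619.,  85.]), array([547.,  55.])]
0.043 [array([611., 178.]), array([619., 173.]), array([619.,  79.]), array([547.,  49.])]
zoom coords [array([344., 465.]), array([375., 445.]), array([312., 431.]), array([334., 417.]), array([334., 154.])]
```

View pics/c4.png

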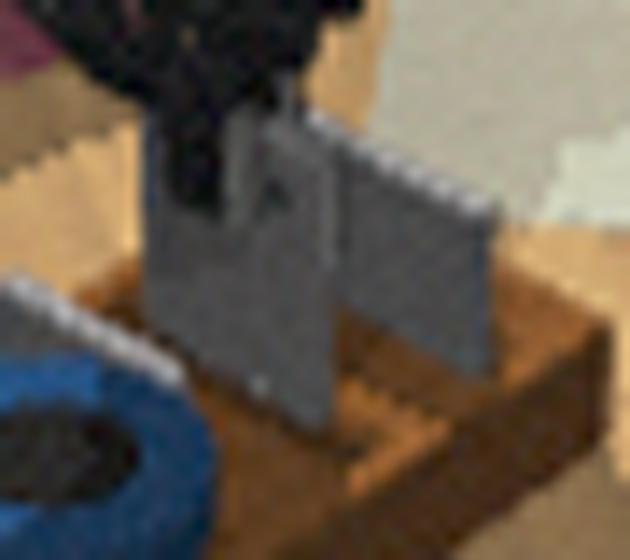

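The leg is within about 2 mm of the bay line and the contact force pointed to -rack x. I'll search with small lateral shifts while lowering.

Run:
```python
from m import *
u=np.array([np.cos(RY),np.sin(RY)])
for d in(-.002,-.004,.002):
    xy=RACK+u*d; bot.move_l(at(xy,.096),feed=.1); z=lower(xy,.096,.055,lim=18,step=.003)
    F=np.array(bot.read_force()); print(d,z,'F along rack x',F[:2]@u)
    if z<.075: break
```

```text
bottom t 17.23 p [0.5694 0.2501 0.0556] F [0.7638 1.7059 3.0969] gap 0.0072 grip 59.5
-0.002 0.055 F along rack x 1.5246046744513397
```

Run:
```python
from m import *
u=np.array([np.cos(RY),np.sin(RY)]); xy=RACK-.002*u
bot.gripper_to(.035); st('open'); bot.move_l(at(xy,.14),feed=.15); bot.dwell(.2)
b=BL-.001*u; bot.move_l(at(b,.16),feed=.15); bot.dwell(.1); st('over blank')
a=viewer.snapshot('side')[140:220,280:360]; t=viewer.snapshot('top')[142:222,195:275]
cv2.imwrite('pics/c5.png',cv2.resize(np.hstack([t,a]),None,fx=5,fy=5,interpolation=2))
```

```text
open t 17.61 p [0.5689 0.2498 0.0548] F [ 0.4406 -0.657   0.5874] gap 0.0348 grip 0.0
over blank t 19.12 p [0.5284 0.2255 0.1598] F [-0.1498  0.2257 -0.7254] gap 0.0353 grip 0.0
```

View pics/c5.png

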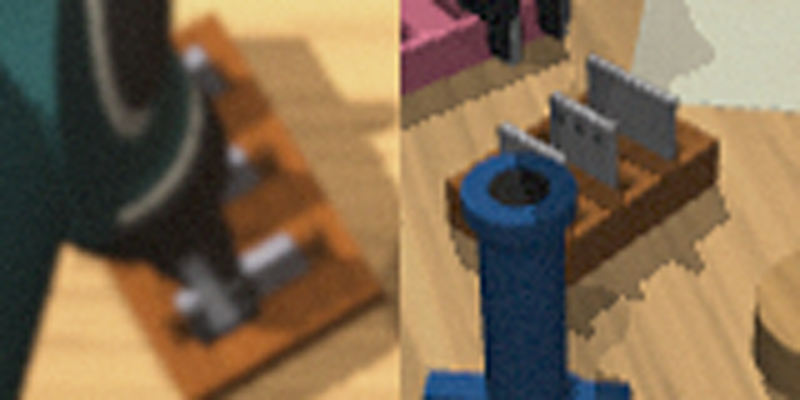

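The finished leg now stands in the middle bay, level with the long leg. Next is the blank.

Run:
```python
from m import *
u=np.array([np.cos(RY),np.sin(RY)]); b=BL-.001*u
bot.move_l(at(b,.09),feed=.15); bot.move_l(at(b,.055),feed=.06); st('down')
bot.gripper_to(0,60); st('grip')
bot.move_l(at(b,.12),feed=.08); st('lift'); bot.move_l(at(b,.30),feed=.2)
o=pick_ori(at(SLOT,.30),PY); bot.move_to(at(SLOT,.30),o); bot.move_l(at(SLOT,.122),feed=.15); bot.dwell(.2); st('hover')
t=viewer.snapshot('top')[132:212,375:455]; a=viewer.snapshot('side')[210:290,325:405]
cv2.imwrite('pics/c6.png',cv2.resize(np.hstack([t,a]),None,fx=5,fy=5,interpolation=2))
```

```text
down t 20.57 p [0.528  0.2245 0.055 ] F [ 0.4732  0.2601 -0.5895] gap 0.035 grip 0.0
grip t 20.93 p [0.528  0.2247 0.0554] F [-0.5272 -0.0329  3.8081] gap 0.0071 grip 59.2
lift t 21.89 p [0.5274 0.2247 0.1196] F [-0.5869 -0.7658 -3.6585] gap 0.0069 grip 58.3
hover t 25.99 p [ 0.6001 -0.1787  0.1227] F [-0.6869  0.5144 -3.773 ] gap 0.0071 grip 58.3
```

View pics/c6.png

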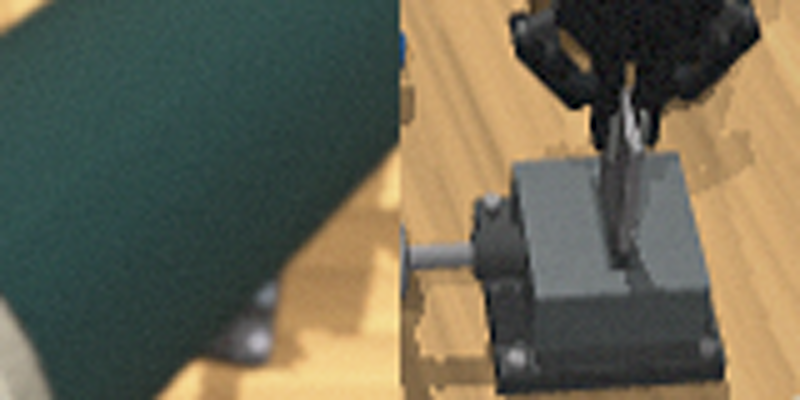

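The blank (crop ≈(622,195)) is held upright just over the slot (near end ≈(622,262)). I'll lower it with force watch.

Run:
```python
from m import *
u=np.array([np.cos(PY),np.sin(PY)]); v=np.array([-u[1],u[0]])
for dx,dy in((0,0),(0,.0025),(0,-.0025),(.002,0),(-.002,0)):
    xy=SLOT+u*dx+v*dy; bot.move_l(at(xy,.119),feed=.1); z=lower(xy,.119,.070,lim=18,step=.003)
    F=np.array(bot.read_force()); print(dx,dy,z,'F press',F[:2]@u,F[:2]@v)
    if z<.1: break
```

```text
bottom t 30.59 p [ 0.5998 -0.1789  0.0705] F [-1.2239 -2.9031  1.8586] gap 0.0068 grip 59.1
0 0 0.07 F press -0.6905504345353819 -3.0739574648094434
```

Run:
```python
from m import *
u=np.array([np.cos(PY),np.sin(PY)])
bot.move_l(at(SLOT,.068),feed=.05); st('seat')
bot.gripper_to(.035); bot.move_l(at(SLOT,.16),feed=.12); bot.dwell(.3); st('released')
O=SLOT-.030*u; pre=O-.150*u
bot.gripper_to(0); bot.move_l(at(pre,.16),feed=.2); bot.dwell(.1)
t=viewer.snapshot('top')[132:232,365:465]; a=viewer.snapshot('side')[210:310,305:405]
cv2.imwrite('pics/c7.png',cv2.resize(np.hstack([t,a]),None,fx=4,fy=4,interpolation=2)); st('pre')
```

```text
seat t 30.84 p [ 0.6    -0.1789  0.0704] F [-4.82   0.992 16.979] gap 0.0072 grip 61.5
released t 32.44 p [ 0.5994 -0.1787  0.1595] F [-0.0435  0.1338 -0.0231] gap 0.0346 grip 0.0
pre t 34.12 p [ 0.4232 -0.1472  0.16  ] F [0.0227 0.4283 0.1223] gap 0.0002 grip 0.0
```

View pics/c7.png

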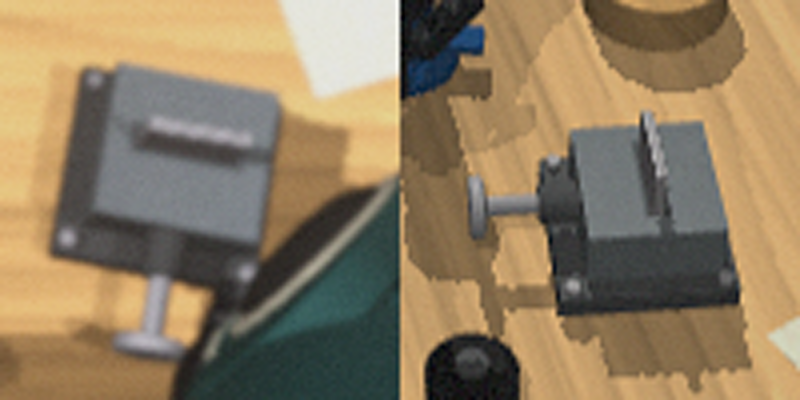

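The blank sits fully home (crop ≈(655,165)), same as the finished leg did, and the plunger is out with its head at ≈(477,205). Now I'll push it.

Run:
```python
from m import *
u=np.array([np.cos(PY),np.sin(PY)]); O=SLOT-.030*u
P=lambda s,z=.033: at(O+s*u,z)
bot.move_l(P(-.150),feed=.15); bot.move_l(P(-.122),feed=.1); st('near'); s=-.122; hist=[]
while s<-.070:
    s+=.003; bot.move_l(P(s),feed=.06); f=-np.array(bot.read_force())[:2]@u; x=(np.array(bot.read_ee_pos())[:2]-O)@u
    hist.append((round(s,3),round(float(x),4),round(float(f),1)))
    if f>22: break
bot.dwell(.2); print(hist); st('in')
cv2.imwrite('pics/in.png',viewer.snapshot('side'))
bot.move_l(P(-.150),feed=.1); bot.move_l(P(-.150,.25),feed=.2); bot.dwell(.3); st('out')
a=viewer.snapshot('side'); cv2.imwrite('pics/out.png',a); b=cv2.imread('pics/in.png')
c=np.hstack([b[210:310,305:405],a[210:310,305:405]])
cv2.imwrite('pics/c8.png',cv2.resize(c,None,fx=4,fy=4,interpolation=2))
```

```text
near t 35.56 p [ 0.4501 -0.1517  0.0332] F [-0.4425 -0.5122 -0.5925] gap 0.0001 grip 0.0
[(-0.119, -0.1192, 0.4), (-0.116, -0.1159, 0.3), (-0.113, -0.1128, -0.9), (-0.11, -0.1104, 2.0), (-0.107, -0.1088, 6.2), (-0.104, -0.1061, 7.4), (-0.101, -0.1033, 7.0), (-0.098, -0.1006, 7.7), (-0.095, -0.0978, 8.8), (-0.092, -0.095, 9.2), (-0.089, -0.0922, 9.8), (-0.086, -0.0894, 10.1), (-0.083, -0.0867, 9.7), (-0.08, -0.0839, 11.3), (-0.077, -0.0811, 12.2), (-0.074, -0.0803, 17.6), (-0.071, -0.0804, 25.2)]
in t 40.01 p [ 0.491  -0.1595  0.032 ] F [-25.8674   4.5375  20.3078] gap 0.0001 grip 13.3
out t 42.53 p [ 0.4222 -0.147   0.2497] F [ 0.26   -0.1016  0.1007] gap -0.0 grip 0.0
```

View pics/c8.png

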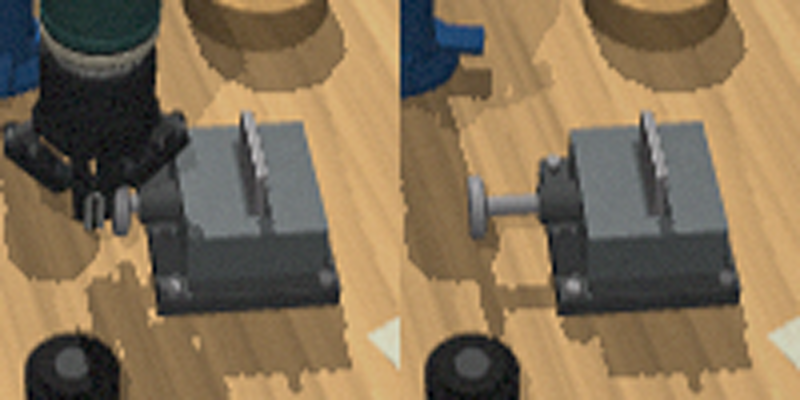

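Left frame: the head is pushed in (crop ≈(122,210)) with the stop felt at 30 mm of travel. Right frame: it has sprung back (≈(477,205)), and the blank still stands in the slot. I'll verify the stroke from the head's shift between the frames before handing in.

Run:
```python
from m import *
u=np.array([np.cos(PY),np.sin(PY)]); O=SLOT-.030*u
a=cv2.imread('pics/in.png');b=cv2.imread('pics/out.png'); o=cv2.imread('pics/side0.png')
# head template in out frame
x0=int(305+(468-400)/4);y0=int(210+170/4); T=b[y0:y0+18,x0:x0+7]
def loc(im):
    k=6; up=lambda q:cv2.resize(q,None,fx=k,fy=k,interpolation=2)
    r=cv2.matchTemplate(up(im[240:285,315:350]),up(T),cv2.TM_CCOEFF_NORMED); _,m,_,l=cv2.minMaxLoc(r); return np.array(l)/k+[315,240],m
for n,im in(('start',o),('in',a),('out',b)):
    l,m=loc(im); c=l+[3,9]; p=plane('side',*c,.045)[:2]-O; print(n,l,round(m,2),'along',p@u,'lat',p@[-u[1],u[0]])
st()
```

```text
start [322. 252.] 0.99 along -0.08686141664342373 lat 0.004184785648579029
in [342.1667 254.6667] 0.5 along -0.032371706349725284 lat -0.01085130564397329
out [322. 252.] 1.0 along -0.08686141664342373 lat 0.004184785648579029
 t 42.58 p [ 0.4223 -0.147   0.2498] F [-0.1979 -0.4301  0.3527] gap -0.0002 grip 0.0
```

The template match is unreliable with the fingers beside the head. The force curve does indicate full stroke, but an upward force at the stop suggests a knuckle may have touched. I'll push once more with the gripper turned 90° so the knuckles are clear.

Run:
```python
from m import *
u=np.array([np.cos(PY),np.sin(PY)]); O=SLOT-.030*u
P=lambda s,z=.033: at(O+s*u,z)
o=pick_ori(P(-.150,.25),PY+np.pi/2); bot.move_to(P(-.150,.25),o)
bot.move_l(P(-.150),feed=.2); bot.move_l(P(-.112),feed=.15); s=-.112; hist=[]
while s<-.064:
    s+=.003; bot.move_l(P(s),feed=.06); F=np.array(bot.read_force()); x=(np.array(bot.read_ee_pos())[:2]-O)@u
    hist.append((round(s,3),round(float(x),4),round(float(-F[:2]@u),1),round(F[2],1)))
    if -F[:2]@u>22: break
bot.dwell(.2); print(hist)
b=viewer.snapshot('side')[210:310,305:405]
bot.move_l(P(-.150),feed=.1); bot.move_l(P(-.150,.25),feed=.2); bot.dwell(.3); st('out')
a=viewer.snapshot('side')
print('diff to before push',[float(np.abs(a[y:y2,x:x2].astype(int)-cv2.imread('pics/out.png')[y:y2,x:x2]).mean()) for y,y2,x,x2 in((225,300,318,395),(140,215,280,350))])
cv2.imwrite('pics/c9.png',cv2.resize(np.hstack([b,a[210:310,305:405]]),None,fx=4,fy=4,interpolation=2))
```

```text
[(-0.109, -0.1093, -0.8, np.float64(0.0)), (-0.106, -0.1075, 4.5, np.float64(4.3)), (-0.103, -0.1048, 6.5, np.float64(4.8)), (-0.1, -0.1021, 7.0, np.float64(4.6)), (-0.097, -0.0993, 7.2, np.float64(4.2)), (-0.094, -0.0966, 8.5, np.float64(4.6)), (-0.091, -0.0938, 9.1, np.float64(4.6)), (-0.088, -0.0911, 8.9, np.float64(5.4)), (-0.085, -0.0882, 9.8, np.float64(5.4)), (-0.082, -0.0855, 10.0, np.float64(5.4)), (-0.079, -0.0827, 9.4, np.float64(6.1)), (-0.076, -0.0799, 11.6, np.float64(6.6)), (-0.073, -0.0775, 12.6, np.float64(7.4)), (-0.07, -0.0775, 20.1, np.float64(15.9)), (-0.067, -0.0776, 29.0, np.float64(21.4))]
out t 52.15 p [ 0.4222 -0.147   0.2497] F [ 0.9445  0.232  -0.0323] gap -0.0002 grip 0.0
diff to before push [2.7874170274170273, 12.023809523809524]
```

View pics/c9.png

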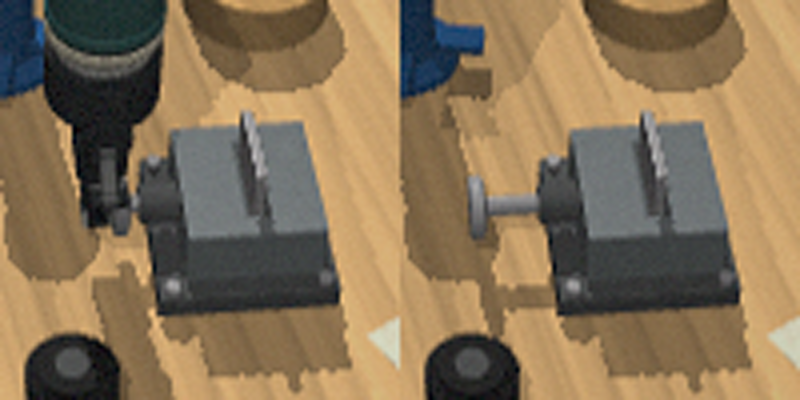

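The stop came at the same place with the knuckles clear: 30 mm of travel and 12.6 N just before it. The plunger is out again and the blank is home.

```bash
python3 -c "
from cell import bot
print(bot.finish_job(), bot.read_time())"
```

```text
the job is handed in; nothing more can be done
the job is handed in; nothing more can be done
```

I handed the job in at about 52 s of the 72 s allowed: the finished leg stands in the rack's middle bay, and the blank is home in the press and marked (I pressed the plunger fully in twice). The plunger has sprung back out; the judge's verdict was not shown.

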